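# Gauge a microscope adapter ring on the stepped mandrel and sort it by size

### The arm

A 6-joint arm with a two-finger parallel gripper is mounted at the origin on the work surface. World frame = base frame: x ahead of the robot, y to its left, z up, the work surface at z = 0. Lengths are in m, angles in rad, forces in N, time in s.
With the tool pointing down it reaches from about 0.375 to 0.975 m from the base axis. Payload 3.8 kg.
Tool frame: the origin (TCP) lies midway between the tips of the shut fingers; the grasp point (between the pads) lies grip_point_offset behind it (grip_point_offset is the distance from the TCP to the grasp point, in m); z points along the fingers, y is the line along which they close (so a half turn about z gives the same grasp; the last joint's range is limited). The gripper opens to 85 mm and grips with 20 to 120 N. Pads are 22 mm wide; open, the fingers measure 114 mm over their backs; the gripper's body (76 mm by 85 mm) begins 54 mm behind the grasp point. The pads swing forward as they close: fully open they stand 13 mm farther back than shut.
Start: joints at [1.197, 0.264, 1.604, -0, 1.274, -0.037], TCP at [0.223, 0.637, 0.231] pointing down, gripper open.
Joint ranges: [-2.63, 2.63], [-0.94, 2.18], [0.31, 2.57], [-1.31, 4.45], [0, 2.66], [-2.55, 2.55]. Speed limits (rad/s): [2.57, 2.57, 3.14, 3.14, 3.14, 3.14].

### API

Orientations are given as a 3x3 rotation matrix whose columns are the frame's x, y, z axes.
In Python, from station import movep, line_to, move_joints, open_gripper, gripper_close, pause, solve_ik, get_obs, read_camera, MotionError, job_done, grip_point_offset gives the robot as it stands. The module is installed in compiled form; this text tells all that it offers. Calls block until the motion is done:
- movep(position, orientation): joint-space move of the TCP to a pose.
- line_to(position, attitude=None, v=0.15): straight line of the TCP; attitude=None keeps the orientation; v is the mean speed in m/s.
- move_joints(angles): joint-space move.
- open_gripper() and gripper_close(effort=None): open the fingers fully, or close them until they stop; effort is the grip in N (None keeps the last).
- pause(seconds).
- solve_ik(position, orientation): joint angles nearest the present ones, or None.
- get_obs(): the state.
- read_camera(name): name is "scene" or "top" or "wrist"; returns a dict with "color" (480x640x3 uint8, red, green, blue), "z_map" (480x640 float32, m along the optical axis (not along the pixel's ray), 0 where there is no reading), "fx", "fy", "cx", "cy" (pixels), "rvec" (rotation vector, rad) and "tvec" (3), from world to camera coordinates, as OpenCV has them. Camera axes: x right, y down, z forward; pixel columns grow to the right and rows downward; lengths in m; the calibration is good to about 2 mm. A picture is of the moment at which its call begins.
A pose or a line that the arm cannot do raises MotionError and nothing moves.
- job_done(): hands the job in; it is judged then, once.
The state is a dict: "time_s": time; "q": joint angles; "joint_vel": joint speeds; "tau": joint torques, N m; "eef_pos": TCP position; "ee_rot": TCP orientation; "wrist_force": force on the tool from outside, world axes, zero at the start; "torque": the same for the moment, N m; "finger_gap": finger opening in m; "finger_force": force on a finger pad.
Only numpy, scipy, OpenCV 4.12 (cv2) and the standard library are available. Lean on these libraries where they do the work, as an engineer would, in place of code of your own. Each camera call takes 0.05 s, during which the arm holds its last target. There are 200 camera calls.

### The job

Take the adapter ring that waits on the orange spot and lower it, without letting it drop, over the gauge's stepped mandrel until it stops on a step, square and fully home (off-centre it can hang up on a narrower step that it should pass). Press it home with about 8 N, so that the mandrel's spring gives by a millimetre or two, never with more than 12 N, and read the colour of the step it rests on. Then set it down flat, again without dropping it, in the tray of that colour, and leave the other rings and everything else where they are.

Things in the scene. Friction and masses are not known exactly. Their poses are not given: they have to be found in the camera images.
- sleeve_top (a point): centre of the top of the gauge's black sleeve (52 mm in diameter, 50 mm above the table), on the upright axis (z) of the mandrel that stands up out of it. The mandrel's tip is 83 mm above this point, give or take 7 mm: its height is set by a hidden screw, differs each time and is not measured. Centre of a ring at its stop, above this point: blue step 73.5 mm, yellow 53.5 mm, red 33.5 mm, all +-7 mm
- ring_a_center (a point): aluminium adapter ring, axis (z) upright, one of three alike: outer diameter 50 mm, height 20 mm, about 70 g. Bore 24, 30 or 36 mm, one ring of each, in any order on the plate; which is which has to be gauged. This point is the ring's centre, on its axis, half-way up (10 mm above its underside)
- ring_b_center (a point): aluminium adapter ring, axis (z) upright, one of three alike: outer diameter 50 mm, height 20 mm, about 70 g. Bore 24, 30 or 36 mm, one ring of each, in any order on the plate; which is which has to be gauged. This point is the ring's centre, on its axis, half-way up (10 mm above its underside)
- ring_c_center (a point): aluminium adapter ring, axis (z) upright, one of three alike: outer diameter 50 mm, height 20 mm, about 70 g. Bore 24, 30 or 36 mm, one ring of each, in any order on the plate; which is which has to be gauged. This point is the ring's centre, on its axis, half-way up (10 mm above its underside)
- ring_a: ring a itself; origin at the centre of its underside
- ring_b: ring b itself; origin at the centre of its underside
- ring_c: ring c itself; origin at the centre of its underside
- gauge: gauge on a fixed aluminium foot 110 x 110 x 15 mm; origin under its centre. Mandrel: steel nose 21 mm in diameter, then steps blue 27, yellow 33, red 39 mm, 20 mm apart, each starting with a 45 degree shoulder 3 mm high in its colour. Bore 24 stops on blue, 30 on yellow, 36 on red; over 1.5 mm off-centre it can hang one step high. The mandrel's spring gives from 2 N, 4 N per mm, to 4 mm (18 N)
- orange_spot (a point): centre of the orange disc, 72 mm in diameter, at the near end of a white waiting plate (270 x 90 mm, 8 mm thick, fixed), on the plate's top. Its x axis runs along the plate, away from the robot, where two grey spots with the other rings follow 88 and 176 mm on; y runs across the plate
- floor_blue (a point): blue square sorting tray on the black board, 110 x 110 mm, 3 mm floor, walls 3 mm thick that stand 5 mm above the floor, open above. This point is the centre of its floor, on the floor's top; its x and y axes run along the walls. It is fixed; the three trays change places
- floor_yellow (a point): yellow square sorting tray on the black board, 110 x 110 mm, 3 mm floor, walls 3 mm thick that stand 5 mm above the floor, open above. This point is the centre of its floor, on the floor's top; its x and y axes run along the walls. It is fixed; the three trays change places
- floor_red (a point): red square sorting tray on the black board, 110 x 110 mm, 3 mm floor, walls 3 mm thick that stand 5 mm above the floor, open above. This point is the centre of its floor, on the floor's top; its x and y axes run along the walls. It is fixed; the three trays change places
- objective: white objective lens standing on the table beyond the gauge, 34 mm in diameter, 56 mm high; origin under its centre. Leave it alone
- cleaner: blue lens-cleaner bottle with a white cap, 36 mm in diameter, 85 mm high, standing beyond the gauge; origin under its centre. Leave it alone
Not all that is in view belongs to the job. Leave any blue or green look-alike of the ring_b alone.

How it is judged:
On the way:
1. the ring from the orange spot is home on the step for its bore, square (tilt under 0.08 rad, within 3 mm of the axis, at the stop height of its step), and pressed down with more than 5 N for 0.3 s (((horizontal distance between ring_c_center and sleeve_top below 0.003 m and z of ring_c_center in the frame of sleeve_top between 0.0615 and 0.0815 m and angle between ring_c_center's own z axis and vertical below 0.08 rad and contact force between ring_c and gauge above 5 N) or (horizontal distance between ring_a_center and sleeve_top below 0.003 m and z of ring_a_center in the frame of sleeve_top between 0.0415 and 0.0615 m and angle between ring_a_center's own z axis and vertical below 0.08 rad and contact force between ring_a and gauge above 5 N) or (horizontal distance between ring_b_center and sleeve_top below 0.003 m and z of ring_b_center in the frame of sleeve_top between 0.0215 and 0.0415 m and angle between ring_b_center's own z axis and vertical below 0.08 rad and contact force between ring_b and gauge above 5 N)) and horizontal distance between each of ring_c_center, ring_a_center, ring_b_center and orange_spot above 0.05 m), for 0.3 s.
At the end, for the whole second after the job is handed in: the ring that waited on the orange spot lies flat (within 0.1 rad) and still on the floor of the tray whose colour is the step it stopped on, its centre within 30 mm of the tray's; no ring is on the orange spot; the other two rings have not been moved (((horizontal distance between ring_c_center and floor_blue below 0.03 m and z of ring_c_center in the frame of floor_blue between 0.006 and 0.013 m and angle between ring_c_center's own z axis and vertical below 0.1 rad and linear speed of ring_c below 0.02 m/s) or (horizontal distance between ring_a_center and floor_yellow below 0.03 m and z of ring_a_center in the frame of floor_yellow between 0.006 and 0.013 m and angle between ring_a_center's own z axis and vertical below 0.1 rad and linear speed of ring_a below 0.02 m/s) or (horizontal distance between ring_b_center and floor_red below 0.03 m and z of ring_b_center in the frame of floor_red between 0.006 and 0.013 m and angle between ring_b_center's own z axis and vertical below 0.1 rad and linear speed of ring_b below 0.02 m/s)) and horizontal distance between each of ring_c_center, ring_a_center, ring_b_center and orange_spot above 0.05 m); the robot touches nothing.
It fails at once if a ring is forced onto the mandrel with more than 13 N (contact force between any of ring_c, ring_a, ring_b and gauge above 13 N).
It fails at once if more than one ring is moved from its place (by more than 20 mm) (distance of each of ring_c_center, ring_a_center from where it was at the start of the episode above 0.02 m or distance of each of ring_c_center, ring_b_center from where it was at the start of the episode above 0.02 m or distance of each of ring_a_center, ring_b_center from where it was at the start of the episode above 0.02 m).
It fails at once if a ring is dropped down the mandrel (faster than 0.6 m/s on it) ((horizontal distance between ring_c_center and sleeve_top below 0.006 m and z of ring_c_center in the frame of sleeve_top below 0.085 m and linear speed of ring_c above 0.6 m/s) or (horizontal distance between ring_a_center and sleeve_top below 0.006 m and z of ring_a_center in the frame of sleeve_top below 0.085 m and linear speed of ring_a above 0.6 m/s) or (horizontal distance between ring_b_center and sleeve_top below 0.006 m and z of ring_b_center in the frame of sleeve_top below 0.085 m and linear speed of ring_b above 0.6 m/s)).
It fails at once if a ring is dropped or thrown into a tray (faster than 0.6 m/s just above it) ((horizontal distance between ring_c_center and floor_blue below 0.05 m and height (world z) of ring_c_center below 0.05 m and linear speed of ring_c above 0.6 m/s) or (horizontal distance between ring_c_center and floor_yellow below 0.05 m and height (world z) of ring_c_center below 0.05 m and linear speed of ring_c above 0.6 m/s) or (horizontal distance between ring_c_center and floor_red below 0.05 m and height (world z) of ring_c_center below 0.05 m and linear speed of ring_c above 0.6 m/s) or (horizontal distance between ring_a_center and floor_blue below 0.05 m and height (world z) of ring_a_center below 0.05 m and linear speed of ring_a above 0.6 m/s) or (horizontal distance between ring_a_center and floor_yellow below 0.05 m and height (world z) of ring_a_center below 0.05 m and linear speed of ring_a above 0.6 m/s) or (horizontal distance between ring_a_center and floor_red below 0.05 m and height (world z) of ring_a_center below 0.05 m and linear speed of ring_a above 0.6 m/s) or (horizontal distance between ring_b_center and floor_blue below 0.05 m and height (world z) of ring_b_center below 0.05 m and linear speed of ring_b above 0.6 m/s) or (horizontal distance between ring_b_center and floor_yellow below 0.05 m and height (world z) of ring_b_center below 0.05 m and linear speed of ring_b above 0.6 m/s) or (horizontal distance between ring_b_center and floor_red below 0.05 m and height (world z) of ring_b_center below 0.05 m and linear speed of ring_b above 0.6 m/s)).
It fails at once if the objective or the cleaner bottle is moved by more than 20 mm or knocked over (distance of any of objective, cleaner from where it was at the start of the episode above 0.02 m or angle between any of objective, cleaner's own z axis and vertical above 0.4 rad).
It also fails if it takes over 51 s, if anything falls off the work surface, if the arm or the gripper's body presses on something with over 40 N, if the wrist force passes 120 N, or if a joint passes its speed limit or range.

## Working session

There is one attempt and no reset: what is moved stays moved. The work goes in short steps, each a Python script; the robot and the scene stay as the last script left them, time stands still between calls to the robot, and variables do not carry over. Pictures are saved under pics/ and viewed, at most 10 in all, crops included, and the job is handed in when it is done.

```bash
mkdir -p pics
cat > h.py <<'E'
import numpy as np, cv2
from station import *
def cam(n):
    c=read_camera(n); c['R']=cv2.Rodrigues(np.array(c['rvec'],float))[0]; c['t']=np.array(c['tvec'],float).ravel(); return c
def cast(c,u,v,z):
    d=c['R'].T@np.array([(u-c['cx'])/c['fx'],(v-c['cy'])/c['fy'],1]); o=-c['R'].T@c['t']
    return o+d*(z-o[2])/d[2]
def proj(c,p):
    q=c['R']@np.array(p,float)+c['t']; return np.array([c['fx']*q[0]/q[2]+c['cx'],c['fy']*q[1]/q[2]+c['cy']])
def cloud(c):
    v,u=np.mgrid[:480,:640]; z=c['z_map']
    P=np.stack([(u-c['cx'])/c['fx']*z,(v-c['cy'])/c['fy']*z,z],-1)
    return (P-c['t'])@c['R']
def save(c,n): cv2.imwrite('pics/'+n+'.png',c['color'][:,:,::-1])
E
python3 - <<'E'
from h import *
for n in ['scene','top']:
    c=cam(n); save(c,n); np.save(n+'.npy',c,allow_pickle=True); print(n,-c['R'].T@c['t'],c['R'][2])
o=get_obs(); print(o['time_s'],o['finger_gap'],grip_point_offset,o['wrist_force'],o['ee_rot'])
E
```

```text
scene [ 1.40130554 -0.14028774  0.63892031] [-0.80744047  0.18026206 -0.56173435]
top [0.40206702 0.06588603 0.95941261] [ 0.22068185 -0.02370402 -0.97505776]
0.1 0.08534965233543193 0.0187 [ 0.76608926 -0.1624827  -0.15488187] [[-9.43822642e-01  3.30451625e-01 -7.37843221e-04]
 [ 3.30452441e-01  9.43820749e-01 -1.89164526e-03]
 [ 7.12944919e-05 -2.02919972e-03 -9.99997939e-01]]
```

View pics/top.png

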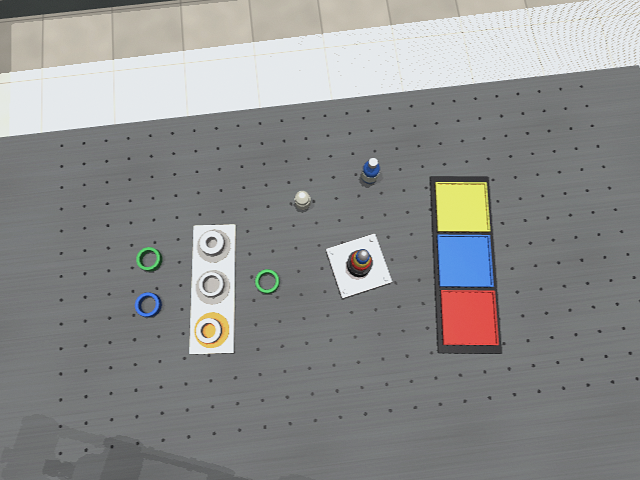

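View pics/scene.png

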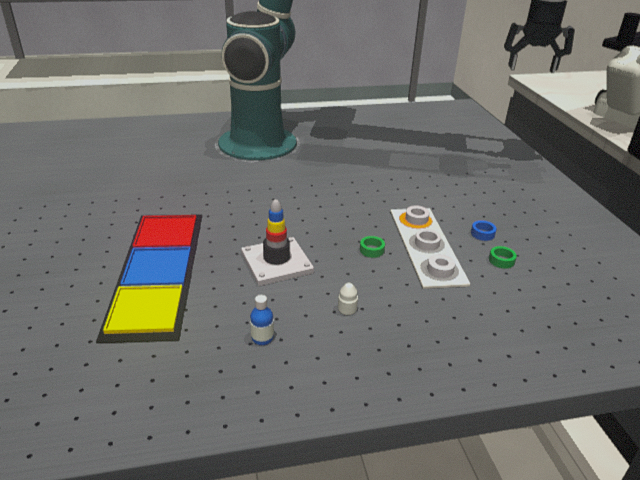

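The top view shows three aluminium rings on the white plate, at (208,331), (212,286) and (212,243). The one on the orange disc at (208,331) is the target. The green rings at (148,259) and (267,281) and the blue one at (148,304) are look-alikes off the plate. The gauge is at (360,262). The trays from top to bottom are yellow (462,207), blue (466,261) and red (469,318). Next I'll take coarse positions and confirm the target in a crop.

Run:
```python
from h import *
c=np.load('top.npy',allow_pickle=True).item(); s=np.load('scene.npy',allow_pickle=True).item()
def cen(c,m,box):
    k=np.zeros_like(m);u0,u1,v0,v1=box;k[v0:v1,u0:u1]=m[v0:v1,u0:u1]
    n,l,st,_=cv2.connectedComponentsWithStats(k.astype(np.uint8)); i=1+st[1:,4].argmax()
    p=np.argwhere(l==i)[:,::-1].astype(np.float32); return p.mean(0),cv2.minAreaRect(p),len(p)
hsv=cv2.cvtColor(c['color'],cv2.COLOR_RGB2HSV);H,S,V=hsv[...,0].astype(int),hsv[...,1].astype(int),hsv[...,2].astype(int)
for n,m in dict(yellow=(H>22)&(H<35)&(S>100),blue=(H>95)&(H<125)&(S>120),red=((H<8)|(H>172))&(S>120)).items():
    p,r,k=cen(c,m,(425,510,170,360)); print(n,k,cast(c,*r[0],.006).round(4),[cast(c,*q,.006)[:2].round(3) for q in cv2.boxPoints(r)])
o=(H>10)&(H<25)&(S>110)
p,r,k=cen(c,o,(185,240,305,355)); (x,y),_,_=cv2.fitEllipse(cv2.convexHull(np.argwhere(o[305:355,185:240])[:,::-1].astype(np.float32)+[185,305]).astype(np.float32)); print('spot',cast(c,x,y,.008))
P=cloud(c)
for b in [(190,228,312,350),(195,232,268,304),(195,232,226,260)]:
    k=np.zeros((480,640),bool);k[b[2]:b[3],b[0]:b[1]]=1
    k&=(np.abs(P[...,2]-.028)<.004); q=np.argwhere(k)[:,::-1]
    if len(q)>5:
        (x,y),a,_=cv2.fitEllipse(cv2.convexHull(q.astype(np.float32))); print('ring',len(q),(x,y),a,cast(c,x,y,.028))
        h=cv2.convexHull(q.astype(np.int32))
# gauge foot + tip
m=(S<40)&(V>170); p,r,k=cen(c,m,(320,400,230,305)); print('foot',k,cast(c,*r[0],.015),[cast(c,*q,.015)[:2].round(3) for q in cv2.boxPoints(r)])
k=np.zeros((480,640),bool);k[230:305,320:400]=1; k&=P[...,2]>.06
print('mandrel cloud',P[k][:,2].max(),P[k&(P[...,2]>.09)].mean(0))
Ps=cloud(s);k=np.zeros((480,640),bool);k[190:270,250:300]=1
k&=Ps[...,2]>.03; print('scene mandrel',Ps[k][:,2].max(),Ps[k].mean(0))
w=c['color'][200:360,140:280]; w=cv2.resize(w,None,fx=4,fy=3.7,interpolation=cv2.INTER_CUBIC); cv2.imwrite('pics/crop.png',w[:,:,::-1])
```

```text
yellow 2602 [ 0.6554 -0.2697  0.006 ] [array([ 0.609, -0.201]), array([ 0.718, -0.22 ]), array([ 0.703, -0.34 ]), array([ 0.594, -0.318])]
blue 2810 [ 0.5386 -0.2525  0.006 ] [array([ 0.602, -0.204]), array([ 0.587, -0.323]), array([ 0.477, -0.3  ]), array([ 0.491, -0.184])]
red 3044 [ 0.4202 -0.2389  0.006 ] [array([ 0.374, -0.171]), array([ 0.482, -0.191]), array([ 0.468, -0.309]), array([ 0.36 , -0.286])]Traceback (most recent call last):
  File "<stdin>", line 11, in <module>
cv2.error: OpenCV(4.12.0) /io/opencv/modules/imgproc/src/convhull.cpp:143: error: (-215:Assertion failed) total >= 0 && (depth == CV_32F || depth == CV_32S) in function 'convexHull'
```

Run:
```python
from h import *
c=np.load('top.npy',allow_pickle=True).item(); s=np.load('scene.npy',allow_pickle=True).item()
f=lambda k:cv2.convexHull(np.argwhere(k)[:,::-1].astype(np.float32))
hsv=cv2.cvtColor(c['color'],cv2.COLOR_RGB2HSV).astype(int);H,S,V=[hsv[...,i] for i in range(3)]
def box(u0,u1,v0,v1):
    k=np.zeros((480,640),bool);k[v0:v1,u0:u1]=1;return k
(x,y),_,_=cv2.fitEllipse(f((H>10)&(H<25)&(S>110)&box(185,240,305,355))); print('spot',cast(c,x,y,.008))
P=cloud(c)
for b in [(190,228,312,350),(195,232,268,304),(195,232,226,260)]:
    k=box(*b)&(np.abs(P[...,2]-.028)<.004)
    if k.sum()>5:
        (x,y),a,_=cv2.fitEllipse(f(k)); print('ring',k.sum(),(x,y),a,cast(c,x,y,.028))
r=cv2.minAreaRect(f((S<40)&(V>170)&box(320,400,230,305))); print('foot',cast(c,*r[0],.015),[cast(c,*q,.015)[:2].round(3) for q in cv2.boxPoints(r)])
k=box(320,400,230,305)&(P[...,2]>.06)
print('mandrel cloud',P[k][:,2].max(),P[k&(P[...,2]>.09)].mean(0))
Ps=cloud(s);k=box(250,300,190,270)&(Ps[...,2]>.03); print('scene mandrel',Ps[k][:,2].max(),Ps[k].mean(0))
r=cv2.minAreaRect(f((V>150)&(S<60)&box(185,240,215,360))); print('plate',[cast(c,*q,.008)[:2].round(3) for q in cv2.boxPoints(r)])
for p in [(300,195),(371,168)]: print('obj',P[p[1],p[0]])
w=cv2.resize(c['color'][200:360,140:280],None,fx=4,fy=3.7,interpolation=cv2.INTER_CUBIC); cv2.imwrite('pics/crop.png',w[:,:,::-1])
```

```text
spot [0.45964739 0.29007828 0.008     ]
ring 317 (207.7346649169922, 330.13714599609375) (24.361539840698242, 25.607282638549805) [0.45842182 0.29263048 0.028     ]
ring 227 (210.4423828125, 283.8045349121094) (23.432235717773438, 24.570350646972656) [0.55079408 0.28084851 0.028     ]
ring 329 (210.99371337890625, 242.1833038330078) (23.176584243774414, 24.089252471923828) [0.63788833 0.27370562 0.028     ]
foot [ 0.55429029 -0.02691851  0.015     ] [array([0.598, 0.038]), array([ 0.62 , -0.072]), array([ 0.512, -0.09 ]), array([0.49 , 0.017])]
mandrel cloud 0.9594126084948332 [ 0.53582907 -0.01437398  0.20223596]
scene mandrel 0.6389203064568931 [ 0.57774631 -0.02968585  0.08381281]
plate [array([0.419, 0.339]), array([0.691, 0.316]), array([0.676, 0.221]), array([0.406, 0.25 ])]
obj [0.70781    0.07717411 0.05719204]
obj [ 0.74371027 -0.07541209  0.06960849]
```

View pics/crop.png

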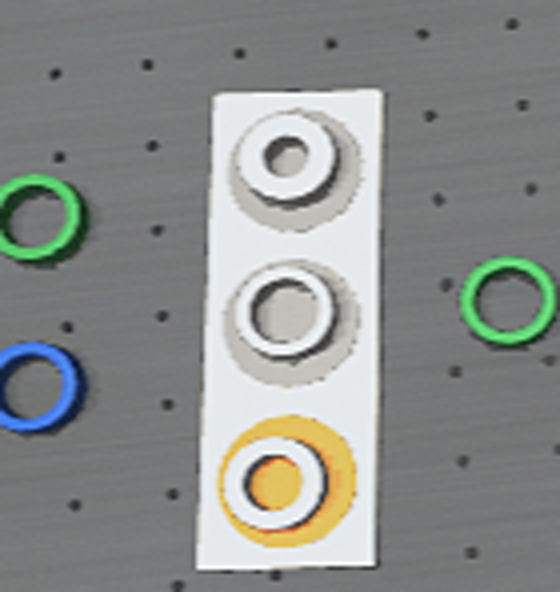

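The crop confirms the target: the white ring at crop (275,483), which is (208,331) in the top view. It is the only one on orange, and its bore looks medium. Next I'll look with the wrist camera over the gauge and then over the ring, using the same tool yaw.

```bash
cat >> h.py <<'E'
def Rd(yaw): # closing (y) axis at angle yaw in world, z down
    y=np.array([np.cos(yaw),np.sin(yaw),0]); z=np.array([0,0,-1.]); return np.stack([np.cross(y,z),y,z],1)
E
python3 - <<'E'
from h import *
q0=get_obs()['q']
for d in (-45,45,135,-135):
    a=np.deg2rad(d-5)
    print(d,[None if (q:=solve_ik(p,Rd(a))) is None else np.round(q,2) for p in ([.4584,.2926,.15],[.4584,.2926,.006],[.555,-.027,.3],[.555,-.027,.08],[.655,-.27,.05])])
movep([.4584,.2926,.25],Rd(np.deg2rad(40))); c=cam('wrist'); save(c,'w1'); np.save('w1.npy',c,allow_pickle=True)
print(-c['R'].T@c['t']-get_obs()['eef_pos'],c['R'][2],proj(c,[.4584,.2926,.028]),get_obs()['time_s'])
E
```

```text
-45 [array([ 0.52,  0.08,  1.97, -0.  ,  1.09,  1.39]), array([ 0.52,  0.27,  2.07, -0.  ,  0.81,  1.39]), array([-0.09,  0.  ,  1.77, -0.  ,  1.37,  0.78]), array([-0.09,  0.18,  2.  , -0.  ,  0.96,  0.78]), array([-0.43,  0.47,  1.67, -0.  ,  0.99,  0.45])]
45 [array([ 0.52,  0.08,  1.97, -0.  ,  1.09, -0.18]), array([ 0.52,  0.27,  2.07, -0.  ,  0.81, -0.18]), array([-0.09,  0.  ,  1.77, -0.  ,  1.37, -0.79]), array([-0.09,  0.18,  2.  , -0.  ,  0.96, -0.79]), array([-0.43,  0.47,  1.67, -0.  ,  0.99, -1.12])]
135 [array([ 0.52,  0.08,  1.97, -0.  ,  1.09, -1.75]), array([ 0.52,  0.27,  2.07, -0.  ,  0.81, -1.75]), array([-0.09,  0.  ,  1.77, -0.  ,  1.37, -2.36]), array([-0.09,  0.18,  2.  , -0.  ,  0.96, -2.36]), None]
-135 [None, None, array([-0.09,  0.  ,  1.77, -0.  ,  1.37,  2.35]), array([-0.09,  0.18,  2.  , -0.  ,  0.96,  2.35]), array([-0.43,  0.47,  1.67, -0.  ,  0.99,  2.02])]
[-0.0476473   0.05644594  0.14398402] [ 0.18673591 -0.22151295 -0.95711113] [323.30892629 201.33301867] 1.6917
```

View pics/w1.png

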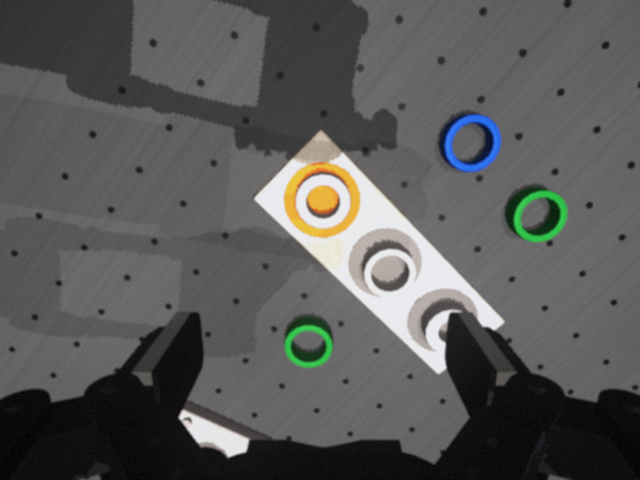

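The wrist view shows the target ring at about (323,199), against a prediction of (323,201). So the coarse position holds to about 1 mm. Now I'll view the gauge from two opposite yaws, which cancels the camera bias and the height error.

Run:
```python
from h import *
g=[.5545,-.0268]
for i,d in enumerate((40,-140)):
    movep([*g,.34],Rd(np.deg2rad(d))); pause(.2); c=cam('wrist'); save(c,f'g{i}'); np.save(f'g{i}.npy',c,allow_pickle=True)
    print(d,[proj(c,[*g,z]).round(1) for z in (.015,.05,.133)],get_obs()['time_s'],get_obs()['eef_pos'])
a,b=[cv2.imread(f'pics/g{i}.png')[60:480,120:520] for i in (0,1)]; cv2.imwrite('pics/gg.png',np.hstack([a,b]))
```

```text
40 [array([323.3, 183.4]), array([323.3, 188.7]), array([323.1, 205.4])] 3.2417 [ 0.55436089 -0.02573827  0.33964388]
-140 [array([323.6, 181.5]), array([323.6, 186.7]), array([323.6, 203.2])] 6.1417 [ 0.55450868 -0.02679388  0.34000101]
```

View pics/gg.png

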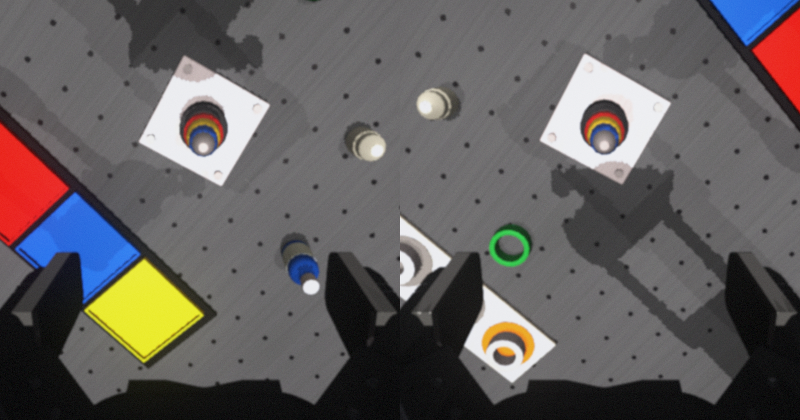

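The two gauge views show the foot with the mandrel near (203,130) and (603,130) in this composite, both square to view. I'll fit the foot corners and the sleeve circle in each view and average them.

Run:
```python
from h import *
from scipy.optimize import least_squares
from scipy import ndimage as nd
for i in (0,1):
    c=np.load(f'g{i}.npy',allow_pickle=True).item(); img=c['color'].astype(int); hsv=cv2.cvtColor(c['color'],cv2.COLOR_RGB2HSV).astype(int)
    b=np.zeros((480,640),bool);b[100:260,230:420]=1
    m=(img.min(-1)>140)&b   # sunlit/shaded foot
    l,_=nd.label(m); l0=l==np.bincount(l[l>0]).argmax(); full=nd.binary_fill_holes(nd.binary_closing(l0,iterations=2))
    h=cv2.convexHull(np.argwhere(full)[:,::-1].astype(np.int32)); 
    e=4.
    q=cv2.approxPolyDP(h,e,True)
    W=np.array([cast(c,*p[0],.015)[:2] for p in q]); print('corners',len(q),q[:,0].tolist(),'mean',W.mean(0).round(4),'sides',np.linalg.norm(W-np.roll(W,1,0),axis=1).round(4))
    # dark sleeve + mandrel inside foot: fit far arc of circle r=26 at z=.05
    M=full&~l0; l,_=nd.label(M); M=l==np.bincount(l[l>0]).argmax()
    E=cv2.findContours(M.astype(np.uint8),0,cv2.CHAIN_APPROX_NONE)[0][0][:,0].astype(float)
    x,y=E.mean(0); A=np.array([cast(c,*p,.05)[:2] for p in E if p[1]<proj(c,[.5545,-.0268,.05])[1]])
    s=least_squares(lambda v:np.hypot(*(A-v).T)-.026,A.mean(0),loss='soft_l1',f_scale=.001); print('sleeve',s.x.round(4),len(A),np.abs(s.fun).mean())
    for n,mm,z,r in (('red',((hsv[...,0]<8)|(hsv[...,0]>172))&(hsv[...,1]>120),.050+.02,.0195),('blue',(abs(hsv[...,0]-110)<15)&(hsv[...,1]>120),.11,.0135)):
        mm=mm&b&full; l,_=nd.label(mm); mm=l==np.bincount(l[l>0]).argmax()
        h=cv2.convexHull(np.argwhere(mm)[:,::-1].astype(np.int32))[:,0]; cc=cv2.minEnclosingCircle(h.astype(np.float32)); print(n,cc,cast(c,*cc[0],z)[:2].round(4))
```

```text
corners 4 [[389, 164], [342, 245], [259, 202], [303, 117]] mean [ 0.5546 -0.027 ] sides [0.1077 0.1077 0.1088 0.1068]
sleeve [ 0.5526 -0.0247] 77 0.0009238632888750673
red ((323.09161376953125, 192.83566284179688), 20.3393611907959) [ 0.5548 -0.0274]
blue ((322.774658203125, 200.6334686279297), 14.27332592010498) [ 0.5546 -0.0274]
corners 4 [[390, 162], [342, 242], [260, 201], [303, 114]] mean [ 0.5545 -0.027 ] sides [0.1091 0.1071 0.1067 0.1081]
sleeve [ 0.5551 -0.0281] 73 0.0009491123553519087
red ((323.9210510253906, 191.0263214111328), 20.313610076904297) [ 0.5537 -0.0263]
blue ((324.1708984375, 198.0569610595703), 13.748553276062012) [ 0.5541 -0.027 ]
```

Run:
```python
from h import *
p=np.array([.4584,.2926])
def st(): o=get_obs(); print(round(o['time_s'],2),np.round(o['eef_pos'],4),round(o['finger_gap'],4),np.round(o['wrist_force'],1),o['finger_force'])
movep([*p,.10],Rd(np.deg2rad(-50))); line_to([*p,.007],v=.1); st()
gripper_close(20); st(); open_gripper(); line_to([*p,.06],v=.2)
movep([*p,.06],Rd(np.deg2rad(40))); line_to([*p,.007],v=.1); gripper_close(60); st()
line_to([*p,.02],v=.08); pause(.2); st()
for n in ('wrist',): c=cam(n); save(c,'hold_'+n)
print(proj(c,[*p,.04]))
```

```text
8.74 [0.4591 0.293  0.0077] 0.0852 [-0.8  0.3 -0.2] 0.0
9.18 [0.4589 0.2929 0.0078] 0.0492 [-1.  -1.1  6.6] 20.652341851964593
12.57 [0.4593 0.2931 0.0084] 0.0479 [-1.2 -0.7  5.8] 61.7026374489069
13.08 [0.4581 0.2924 0.0197] 0.0484 [-0.6 -0.2 -0.3] 61.75460636615753
[324.94074007 344.28652952]
```

View pics/hold_wrist.png

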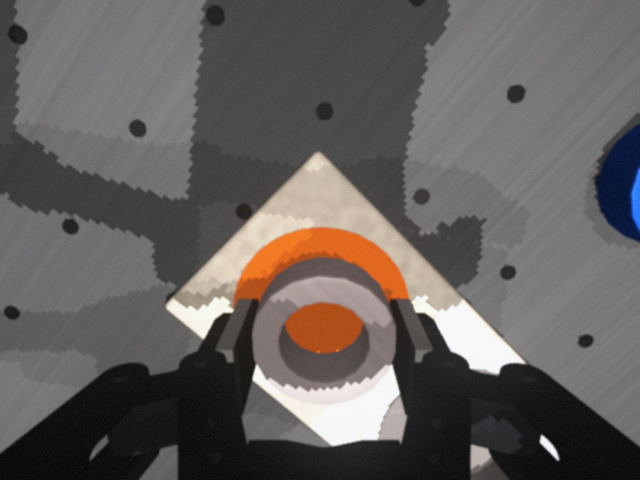

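The wrist view shows the ring gripped squarely between the pads at about (324,340), with its top level. I gripped it on two axes, so the ring axis should coincide with the TCP. Now I'll lower it over the mandrel with force monitoring.

```bash
cat >> h.py <<'E'
G=np.array([.5544,-.0270])
def goto_xy(cmd,z,n=2,tgt=G):
    cmd=np.array(cmd,float)
    for _ in range(n):
        pause(.15); e=get_obs()['eef_pos']; cmd=cmd+(tgt-e[:2]); line_to([*cmd,z],v=.05)
    pause(.15); return cmd
E
python3 - <<'E'
from h import *
o=get_obs(); line_to([.4584,.2926,.19],v=.25); movep([*G,.19],Rd(np.deg2rad(40)))
cmd=goto_xy(G,.16); o=get_obs(); f0=np.array(o['wrist_force']); print(o['time_s'],cmd,o['eef_pos'],f0,np.round(o['ee_rot'][2],4))
z=.146; line_to([*cmd,z],v=.08); 
while z>.1:
    z-=.002; line_to([*cmd,z],v=.04); o=get_obs(); f=np.array(o['wrist_force'])-f0
    if z<.122 or np.abs(f).max()>1.5: print(round(o['time_s'],2),round(z,4),np.round(o['eef_pos'],4),np.round(f,1))
    if f[2]>3.5 or np.hypot(*f[:2])>4: break
print(cmd.tolist(),f0.tolist(),z)
E
```

```text
16.675 [ 0.5540097  -0.02693236] [ 0.55404373 -0.02690505  0.16009621] [ 0.25981096 -0.25436391 -1.52368672] [-2.e-04  1.e-04 -1.e+00]
17.25 0.144 [ 0.5541 -0.027   0.144 ] [-0.8  0.6  1.8]
18.5 0.134 [ 0.5539 -0.0269  0.1338] [0.3 0.6 1.6]
19.75 0.124 [ 0.5538 -0.0269  0.1238] [-0.1  1.5  1.3]
20.0 0.122 [ 0.5539 -0.0269  0.1218] [0.2 0.1 0.4]
20.25 0.12 [ 0.5538 -0.0269  0.1198] [0.3 0.5 1.5]
20.5 0.118 [ 0.5539 -0.0269  0.1178] [0.4 0.1 0.9]
20.75 0.116 [ 0.5539 -0.0269  0.1158] [-0.9 -1.3  1.6]
21.0 0.114 [ 0.5539 -0.0269  0.1138] [-0.8  0.4  1.3]
21.25 0.112 [ 0.5539 -0.0269  0.1118] [-0.3  0.4  2. ]
21.5 0.11 [ 0.5538 -0.0269  0.1098] [-0.2  0.4  1.4]
21.75 0.108 [ 0.5539 -0.0269  0.1078] [-0.7 -0.7  1.2]
22.0 0.106 [ 0.5539 -0.0269  0.1058] [ 0.2 -0.3  0.7]
22.25 0.104 [ 0.5538 -0.0269  0.1038] [-0.3  0.4  1.2]
22.5 0.102 [ 0.5539 -0.0269  0.1018] [-0.1 -0.1  1.4]
22.75 0.1 [ 0.5544 -0.027   0.1003] [ 0.2 -0.1  2.9]
[0.5540096958371556, -0.026932362253743205] [0.2598109597022617, -0.2543639135254355, -1.52368671924903] 0.09999999999999995
```

Run:
```python
from h import *
cmd=[.55425,-.02695]; z=.100
def rd():
    F=[]
    for _ in range(3): pause(.03); F.append(get_obs()['wrist_force'])
    return np.mean(F,0)-[0,0,-.3]
z=.1; 
while z>.083:
    f=rd(); e=get_obs(); print(round(e['time_s'],2),round(z,4),np.round(e['eef_pos'],4),np.round(f,1))
    if f[2]>7: break
    z-=.001 if f[2]<1.5 else .0004; line_to([*cmd,z],v=.02)
for _ in range(6): pause(.1); print(np.round(get_obs()['wrist_force'],1))
c=cam('scene'); np.save('home.npy',c,allow_pickle=True)
w=cv2.imwrite('pics/home.png',cv2.resize(c['color'][170:290,220:340],None,fx=4,fy=4,interpolation=cv2.INTER_CUBIC)[:,:,::-1])
```

```text
22.85 0.1 [ 0.5544 -0.027   0.1003] [0.9 0.3 1.2]
23.2 0.099 [ 0.5546 -0.027   0.0994] [-0.4 -0.2  4.4]
23.55 0.0986 [ 0.5546 -0.027   0.0991] [-0.5 -0.1  5.7]
23.9 0.0982 [ 0.5546 -0.027   0.0988] [-1.1 -0.4  6.6]
24.25 0.0978 [ 0.5547 -0.027   0.0986] [-1.1 -0.2  7.2]
[-1.3  0.4  6.2]
[-1.3 -0.3  7.9]
[-1.4  0.4  8. ]
[-0.9  0.6  7.4]
[-0.5 -0.7  6.7]
[-0.3 -0.7  7. ]
```

View pics/home.png

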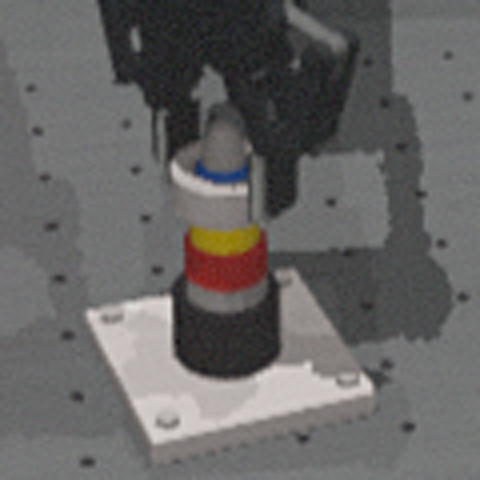

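The crop shows the ring square on the mandrel, with blue above it at (222,172) and yellow showing just below at (225,238). It is resting on yellow at a height that fits, under 7–8 N for over 0.5 s. Earlier views also showed a medium bore, so I'm taking the yellow tray.

Run:
```python
from h import *
c=np.load('top.npy',allow_pickle=True).item(); P=cloud(c); print('tray z',np.median(P[195:220,445:480,2]), 'table',np.median(P[300:340,270:320,2]))
T=np.array([.6554,-.2697])
line_to([.55425,-.02695,.105],v=.03); line_to([.55425,-.02695,.19],v=.1); line_to([.55425,-.02695,.20],v=.1)
movep([*T,.12],Rd(np.deg2rad(40))); line_to([*T,.030],v=.15)
def rd():
    F=[]
    for _ in range(3): pause(.03); F.append(get_obs()['wrist_force'][2])
    return np.mean(F)+.3
z=.030
while z>-.004:
    f=rd(); e=get_obs()
    if z<.014 or f>2: print(round(e['time_s'],2),round(z,4),np.round(e['eef_pos'],4),round(f,1),round(e['finger_gap'],4))
    if f>3: break
    z-=.002 if z>.013 else .001; line_to([*T,z],v=.04)
```

```text
tray z 0.010349608997635422 table 0.0012101742590295188
31.26 0.014 [ 0.6554 -0.2697  0.0139] -0.2 0.0477
31.61 0.012 [ 0.6554 -0.2697  0.012 ] -0.7 0.0482
31.96 0.011 [ 0.6554 -0.2697  0.011 ] -0.6 0.0482
32.31 0.01 [ 0.6554 -0.2697  0.01  ] 0.3 0.0487
32.66 0.009 [ 0.6556 -0.2698  0.0095] 3.2 0.0475
```

Run:
```python
from h import *
open_gripper(); print(get_obs()['wrist_force'],get_obs()['eef_pos']); T=[.6554,-.2697]
line_to([*T,.06],v=.1); line_to([*T,.2],v=.25); movep([.5,-.02,.3],Rd(np.deg2rad(40))); pause(.3)
c=cam('top'); save(c,'end'); P=cloud(c); k=np.zeros((480,640),bool);k[180:235,432:492]=1
k&=(P[...,2]>.024)&(P[...,2]<.036); q=np.argwhere(k)[:,::-1].astype(np.float32); (x,y),a,_=cv2.fitEllipse(cv2.convexHull(q)); print(cast(c,x,y,.029),a,np.median(P[k][:,2]),get_obs()['time_s'])
```

```text
[ 0.73731019 -0.16362054  0.11426423] [ 0.65527796 -0.2696521   0.00873178]Traceback (most recent call last):
  File "<stdin>", line 5, in <module>
cv2.error: OpenCV(4.12.0) /io/opencv/modules/imgproc/src/shapedescr.cpp:356: error: (-215:Assertion failed) n >= 0 && (depth == CV_32F || depth == CV_32S) in function 'fitEllipseNoDirect'
```

View pics/end.png

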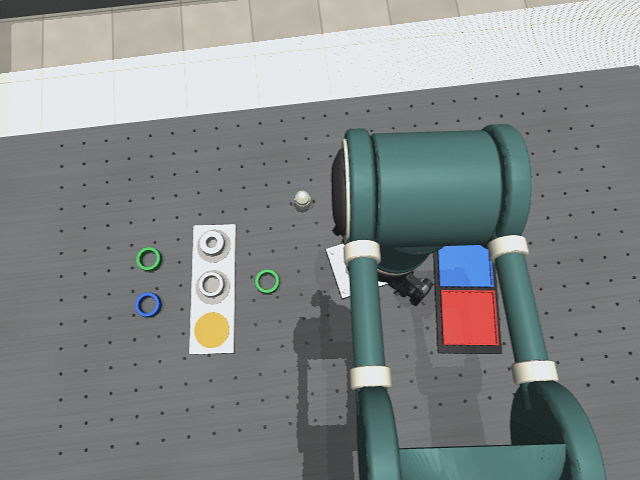

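In the top view the orange spot at (211,330) is empty and the other two rings are in place, but the arm hides the yellow tray. I'll check the tray from the scene camera.

Run:
```python
from h import *
c=cam('scene'); print(proj(c,[.6554,-.2697,.029]),get_obs()['time_s'])
cv2.imwrite('pics/end2.png',cv2.resize(c['color'][190:350,80:330],None,fx=3,fy=3)[:,:,::-1])
```

```text
[140.46950991 299.83265121] 36.0667
```

View pics/end2.png

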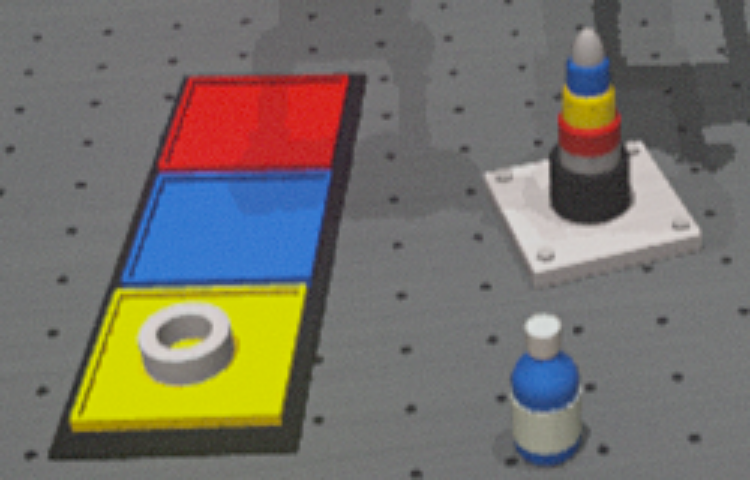

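The crop shows the ring flat in the yellow tray at (186,343), central, with the mandrel clear and the bottle standing. Handing in.

```bash
python3 -c "
from station import *
print(job_done())"
```

```text
the job is handed in; nothing more can be done
None
```

The ring from the orange spot seated square on the yellow step under about 7–8 N, now lies flat in the yellow tray, and the job was handed in at about 36 s; no verdict came back.

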